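# Stand the long stirring stick in the measuring jug, leaning in its spout

### The job

Take the long wooden stirring stick (the tallest of the three tools in the wooden stand) and stand it foot down in the measuring jug so that it leans against the rim at the pouring spout, opposite the handle. Lower it until its foot is at the bottom before you let go; do not drop it in. Leave the jug standing where it is, and do not disturb the two other wooden tools or the mugs.

Things in the scene. Friction and masses are not known exactly. Their poses are not given: they have to be found in the camera images.
- spurtle: The long stirring stick: plain pale wood, round, 202 mm long, 40 g. Origin at the centre of its foot (lower end), own z axis along the stick towards its knob. Shaft 16 mm in diameter from the foot to 180 mm, then a neck and a small knob of 20 mm diameter at the top (187 to 202 mm). It starts upright and loose in one of the stand's three holes (any of them), standing 157 mm above the stand's top; its yaw means nothing.
- spurtle_top (a point): Top end of the long stirring stick, on its axis, 202 mm from the foot.
- stand: Utensil stand: brown wooden block 75 x 175 x 60 mm (its x, y, z), fixed, on the right front of the range top. Origin at the centre of its underside, z up. Three upright holes in a row along its y axis at y = -52, 0 and +52 mm, 19 mm wide and 45 mm deep (their floors are 15 mm above the origin).
- muddler: Short wooden tool with a thick straight head (26 mm) on top, 127 mm long, standing in another hole of the stand; to be left alone. Origin at its foot.
- dibber: Short wooden tool with a bulb (22 mm) on top, 113 mm long, standing in another hole of the stand; to be left alone. Origin at its foot.
- jug: Measuring jug, loose, upright on the range top, white and translucent, 141 x 155 x 129 mm with its handle, 0.25 kg, z up. Open round vessel: inner floor 4 mm above its underside, inner radius 39 mm near the floor and 56 mm at the rim, rim 121 mm above the underside. The handle stands out on one side, its top 129 mm high; the pouring spout is on the opposite side. The origin lies on the underside, 15 mm off the vessel's axis: use jug_mouth.
- jug_mouth (a point): Centre of the jug's mouth, on the vessel's axis at rim height, 121 mm above the jug's underside. Its x axis points level towards the spout (the handle is at -x), z is up.
- jug_spout (a point): The jug's pouring spout: point on the rim, 63 mm from jug_mouth, straight opposite the handle.
- mug_a: Plain mug with a handle, 86 x 118 x 96 mm, on the worktop left of the range; a bystander. Origin on its underside.
- mug_b: Banded mug with a handle, 92 x 127 x 95 mm, on the range behind the jug; a bystander. Origin on its underside.
Things that resemble listed ones, but are neither listed nor needed, are in the scene too. What is shaped like the spurtle but purple is not meant.

How it is judged:
By the outcome, as a careful person would: the job done as asked, in the order asked, and still so for the second after the job is handed in, with the robot touching nothing.
It also fails if it takes over 35 s, if anything falls off the work surface, if the arm or the gripper's body presses on something with over 40 N, if the wrist force passes 120 N, or if a joint passes its speed limit or range.

### The arm

A 7-joint arm with a two-finger parallel gripper is mounted at the origin on a cart in front of the work surface, level with it; the furniture and walls round the work are solid. World frame = base frame: x ahead of the robot, y to its left, z up, the work surface at z = 0. Lengths are in mm, angles in rad, forces in N, time in s.
With the tool pointing down it reaches from about 400 to 925 mm from the base axis. Payload 4.1 kg.
Tool frame: the origin (TCP) lies at the very end of the fingers, on their centre line; the grasp point (between the pads) lies 19 mm behind it; y points along the fingers, z is the direction in which the jaws open and shut, and the axes are right-handed (so a half turn about y gives the same grasp; the last joint's range is limited). The gripper opens to 85 mm and grips with 20 to 120 N. Pads are 22 mm wide; open, the fingers measure 114 mm over their backs; the gripper's body (76 mm by 85 mm) begins 54 mm behind the grasp point. The pads swing forward as they close: fully open they stand 13 mm farther back than shut.
Start: joints at [1.019, 0.398, 0.045, 1.537, -0.019, 1.207, -0.051], TCP at [284.405, -584.515, 231.347] pointing down, gripper open.
Joint ranges: [-2.82, 2.82], [-0.49, 2.23], [-1.37, 1.46], [0, 2.46], [-1.36, 4.5], [0.23, 2], [-2.94, 2.94]. Speed limits (rad/s): [2.57, 2.57, 3.14, 3.14, 3.14, 3.14, 3.14].

### API

Orientations are given as a rotation vector (axis times angle).
In Python, from rig import readout, cams, ticket gives the robot as it stands.
- The arm moves only by the tool send_rows, never from a script. Its argument "motion" is a list of rows, each a list of 5 numbers: the finger opening in m, from 0 to 0.0854, then the shift along the tool's x, y, z in m, then the turn about the tool's y in degrees. A call has exactly 5 rows; each row shifts and turns the commanded pose from where the row before left it, along the tool's axes as they then stand; what a row does not reach is not made up. A row lasts 1/8 s, in which the tool goes at most 62.5 mm and 10.7 degrees, less where a joint would pass 70% of its speed; a pose out of reach is approached as far as the arm can. A call with a gripper value outside its range is refused whole. The fingers move at their own pace and stop on an object; "grip_force" is the grip in N (left out, the last holds). Time passes only in rows, so rows that do not move let the fingers close, or fill a call up. It gives the time, the measured TCP pose, the force and the opening at its end, in the units of the state.
- readout.state(): the state, without advancing time (a new reading comes with each control period).
- cams.read_camera(name): name is "side" or "top"; returns a dict with "img" (420x560x3 uint8, red, green, blue), "intrinsics" (3x3 intrinsics, pixels), "rvec" (rotation vector, rad) and "tvec" (3), from world to camera coordinates, as OpenCV has them. Camera axes: x right, y down, z forward; pixel columns grow to the right and rows downward; lengths in mm; the calibration is good to about 2 mm. A picture is of the moment at which its call begins. There is no depth.
- ticket.job_done(): hands the job in, once; it reports no verdict.
The state is a dict: "time_s": time; "joint_positions": joint angles; "dq": joint speeds; "tau": joint torques, N m; "ee_pos": TCP position; "tool_rot": TCP orientation; "ft_force": force on the tool from outside, world axes, zero at the start; "moment": the same for the moment, N m; "width": finger opening in mm.
Only numpy, scipy, OpenCV 4.12 (cv2) and the standard library are available. Lean on these libraries where they do the work, as an engineer would, in place of code of your own. Each camera call takes 0.05 s, during which the arm holds its last target. There are 200 camera calls.

## Working session

There is one attempt and no reset: what is moved stays moved. The work goes in short steps, Python scripts to look and compute and a tool call to move; the robot and the scene stay as the last step left them, time stands still between calls to the robot, and variables do not carry over. Pictures are saved under pics/ and viewed, about 8 in all and at most 12, crops included, and the job is handed in when it is done.

Besides the shell and the picture viewer there is one more tool, called after ">>>" by a JSON object that holds its "op" and its "data", one argument or row to a line. send_rows: Moves the arm, as the interface text tells. Its arguments: {"type":"object","properties":{"motion":{"type":"array"},"grip_force":{"type":"number"}},"required":["motion"]}

```bash
ls; mkdir -p pics; python3 - <<'E'
from rig import readout,cams
import cv2,numpy as np,pickle
s=readout.state();print({k:np.round(v,3) for k,v in s.items()})
print(cv2.Rodrigues(np.array(s['tool_rot'],float))[0].round(3))
for n in('side','top'):
    c=cams.read_camera(n);cv2.imwrite(f'pics/{n}0.png',c['img'][:,:,::-1]);pickle.dump(c,open(f'{n}0.pkl','wb'))
    R=cv2.Rodrigues(np.array(c['rvec'],float))[0];print(n,np.array(c['intrinsics']).round(1).tolist(),'pos',(-R.T@np.array(c['tvec']).ravel()).round(0),R.round(2).tolist())
E
```

```text
pics
{'time_s': np.float64(0.0), 'joint_positions': array([ 1.019,  0.399,  0.045,  1.538, -0.019,  1.207, -0.051]), 'dq': array([ 0.001, -0.002, -0.   ,  0.   , -0.   , -0.001,  0.001]), 'tau': array([ 0.0000e+00, -4.7513e+01,  1.3650e+00, -2.5422e+01,  1.2000e-02,
        1.0000e-02, -0.0000e+00]), 'ee_pos': array([ 284.099, -583.909,  230.258]), 'tool_rot': array([-0.455,  1.972, -1.968]), 'ft_force': array([-0.263,  0.768, -0.144]), 'moment': array([ 0.01 ,  0.02 , -0.001]), 'width': np.float64(85.502)}
[[-0.899 -0.001  0.438]
 [-0.438  0.002 -0.899]
 [ 0.    -1.    -0.002]]
side [[401.4, 0.0, 279.8], [0.0, 401.4, 208.1], [0.0, 0.0, 1.0]] pos [ 565. -904.  729.] [[1.0, -0.02, -0.01], [-0.02, -0.57, -0.82], [0.01, 0.82, -0.57]]
top [[481.4, 0.0, 279.0], [0.0, 481.4, 208.7], [0.0, 0.0, 1.0]] pos [ 328.  -81. 1315.] [[-0.1, -1.0, -0.0], [-0.97, 0.1, -0.2], [0.2, -0.02, -0.98]]
```

View pics/side0.png

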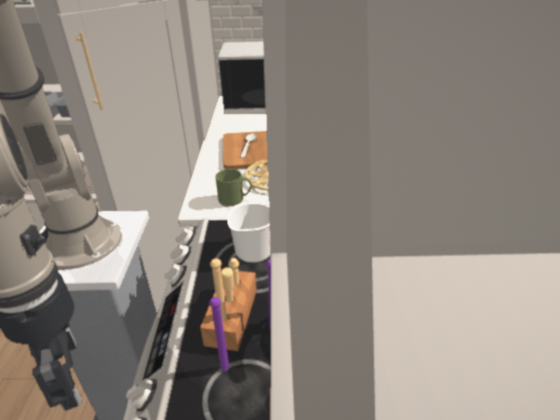

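View pics/top0.png

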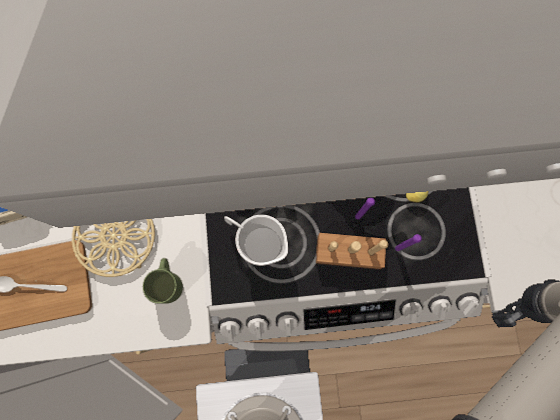

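The side view shows the green mug (230,187), the jug (250,232), and the stand (230,315) with three tools. Two purple decoys are at (218,330) and (270,270). In the top view the jug is at (262,240) with its handle to the upper left (230,222), and the stand is at (352,250). Candidates for the spurtle in the side view are the tools with tops at (216,264), (228,273) and (234,264); the purple ones at (216,301) and (270,262) are ruled out. I'll check this in a close crop.

```bash
python3 - <<'E'
import cv2,numpy as np
a=cv2.imread('pics/side0.png')[195:385,180:290];b=cv2.imread('pics/top0.png')[190:290,200:430]
A=cv2.resize(a,None,fx=3,fy=3,interpolation=cv2.INTER_CUBIC)
B=cv2.resize(b,None,fx=2,fy=2,interpolation=cv2.INTER_CUBIC)
C=np.zeros((570,800,3),np.uint8);C[:,:330]=A;C[:200,335:795]=B
cv2.imwrite('pics/c1.png',C)
E
```

```text
(no output)
```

View pics/c1.png

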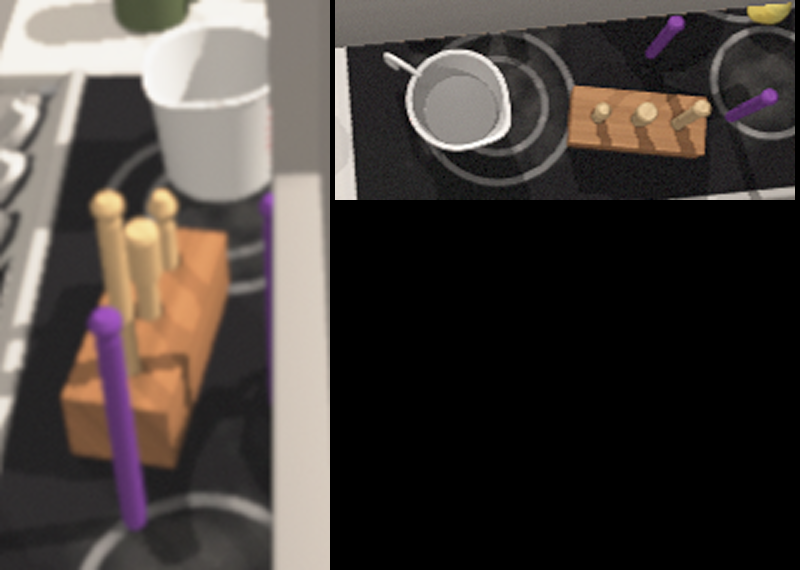

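The crop shows three pale tools in the stand. The tallest is the nearest one, with a round knob at side (216,263) and top (386,243); its shaft goes into the end hole on the −y side. The middle one (228,273) is the thick muddler and the rear one (234,263) is the dibber. I'll take the nearest. Next I'll measure.

```bash
cat >h.py <<'E'
import cv2,numpy as np,pickle
class Cam:
    def __init__(s,c):
        s.c=c;s.K=np.array(c['intrinsics'],float);s.R=cv2.Rodrigues(np.array(c['rvec'],float))[0];s.t=np.array(c['tvec'],float).ravel();s.o=-s.R.T@s.t
        s.img=np.ascontiguousarray(c['img']);s.hsv=cv2.cvtColor(s.img,cv2.COLOR_RGB2HSV)
        s.P=s.K@np.c_[s.R,s.t]
    def ray(s,p):
        d=s.R.T@np.linalg.solve(s.K,[p[0],p[1],1]);return d/np.linalg.norm(d)
    def plane(s,p,z):
        d=s.ray(p);return s.o+d*(z-s.o[2])/d[2]
    def proj(s,X):
        q=s.P@np.append(X,1);return q[:2]/q[2]
def tri(A,a,B,b):
    X=cv2.triangulatePoints(A.P,B.P,np.array(a,float).reshape(2,1),np.array(b,float).reshape(2,1)).ravel();X=X[:3]/X[3]
    return X,np.linalg.norm(A.proj(X)-a),np.linalg.norm(B.proj(X)-b)
def load(n): return Cam(pickle.load(open(n+'.pkl','rb')))
E
python3 - <<'E'
from h import *
S=load('side0');T=load('top0')
r=lambda x:np.round(x,1)
print('knob',[r(v) for v in tri(S,(216,264),T,(385.5,243.5))])
print('midtop',[r(v) for v in tri(S,(228,272),T,(356.5,246.5))])
print('dib',[r(v) for v in tri(S,(234.5,264),T,(334.5,245))])
def pur(C):
    m=cv2.inRange(C.hsv,(125,90,40),(160,255,255));n,l,st,ce=cv2.connectedComponentsWithStats(m)
    for i in range(1,n):
        if st[i,4]>30:print('purple',st[i],ce[i].round(1))
    return m
pur(S);pur(T)
# stand brown mask
for n,C in(('S',S),('T',T)):
    m=cv2.inRange(C.hsv,(5,130,60),(16,255,230));n_,l,st,ce=cv2.connectedComponentsWithStats(m)
    for i in range(1,n_):
        if st[i,4]>300:
            print(n,'brown',st[i],ce[i].round(1),cv2.boxPoints(cv2.minAreaRect(np.argwhere(l==i)[:,::-1].astype(np.float32))).round(1).tolist())
# jug: bright low-sat mask in top
for nm,C,box in(('T',T,(215,205,305,285)),('S',S,(222,200,274,262))):
    x0,y0,x1,y1=box;h=C.hsv[y0:y1,x0:x1];m=((h[...,2]>100)&(h[...,1]<60)).astype(np.uint8)
    print(nm);
    cs,_=cv2.findContours(m,cv2.RETR_EXTERNAL,cv2.CHAIN_APPROX_NONE);c=max(cs,key=cv2.contourArea)
    c=c[:,0]+[x0,y0];print(cv2.contourArea(c),c.min(0),c.max(0))
    if nm=='T':
        P=np.array([C.plane(p,121)for p in c]);np.save('jugc.npy',P)
        cen=np.median(P,0)
        (cx,cy),R0=cv2.minEnclosingCircle(P[:,:2].astype(np.float32))
        for k in range(0,len(P),6):print(c[k].tolist(),P[k,:2].round(0).tolist(),end=' ')
for e in[(230,225),(400,208),(540,190)]:
  for z in(500,600,700,800):print('hood',e,z,r(T.plane(e,z)))
E
```

```text
knob [array([ 446.6, -336. ,  212.3]), np.float64(0.7), np.float64(0.4)]
midtop [array([ 455.8, -281. ,  138.5]), np.float64(1.7), np.float64(1.0)]
dib [array([ 466.1, -230.9,  115.6]), np.float64(0.6), np.float64(0.4)]
purple [266 259   5  61  98] [268.6 282.3]
purple [209 297  20  75 641] [219.6 334.1]
purple [355 198  20  22 191] [364.7 207.7]
purple [395 234  27  17 193] [408.5 242.1]
S brown [ 224  132   42   35 1078] [243.  149.7] [[222.3000030517578, 134.3000030517578], [264.3999938964844, 131.8000030517578], [266.3999938964844, 164.5], [224.3000030517578, 167.10000610351562]]
S brown [ 224  272   32   78 1435] [239.2 308.2] [[211.60000610351562, 342.20001220703125], [236.60000610351562, 267.20001220703125], [261.20001220703125, 275.3999938964844], [236.1999969482422, 350.3999938964844]]
S brown [201 307  15  40 352] [208.  329.3] [[198.6999969482422, 308.1000061035156], [210.6999969482422, 306.70001220703125], [215.3000030517578, 346.0], [203.3000030517578, 347.3999938964844]]
T brown [316 233  70  36 879] [353.  253.5] [[315.1000061035156, 262.70001220703125], [317.799987792
[... 824 characters left out ...]
, -105.0] [279, 220] [541.0, -99.0] [284, 219] [543.0, -112.0] [279, 218] [546.0, -100.0] [273, 217] [550.0, -85.0] [267, 215] [557.0, -70.0] [261, 215] [559.0, -55.0] S
2541.0 [222 200] [273 261]
hood (230, 225) 500 [473.2  -8.8 500. ]
hood (230, 225) 600 [455.4 -17.6 600. ]
hood (230, 225) 700 [437.5 -26.5 700. ]
hood (230, 225) 800 [419.7 -35.3 800. ]
hood (400, 208) 500 [ 473.5 -303.3  500. ]
hood (400, 208) 600 [ 455.6 -276.   600. ]
hood (400, 208) 700 [ 437.7 -248.7  700. ]
hood (400, 208) 800 [ 419.9 -221.4  800. ]
hood (540, 190) 500 [ 480.8 -550.1  500. ]
hood (540, 190) 600 [ 462.  -492.5  600. ]
hood (540, 190) 700 [ 443.2 -434.9  700. ]
hood (540, 190) 800 [ 424.4 -377.3  800. ]
```

```bash
python3 - <<'E'
from h import *
from scipy.optimize import least_squares
S=load('side0');T=load('top0');r=lambda x:np.round(x,1)
print('shaft@stand',[r(v) for v in tri(S,(224,318),T,(372,253))])
print('pur1 top',[r(v) for v in tri(S,(216,301),T,(417.5,238))],'foot',r(S.plane((226,371),0)),r(T.plane((397,248),0)))
print('pur2 top',[r(v) for v in tri(S,(269,262),T,(370,202))],'foot T',r(T.plane((358,217),0)))
P=np.load('jugc.npy')[:,:2];d=P-[497,-49];a=np.degrees(np.arctan2(d[:,1],d[:,0]));
k=~((a>25)&(a<75))&~((a<-105)&(a>-155))&(np.hypot(*d.T)<68)
f=least_squares(lambda q:np.hypot(P[k,0]-q[0],P[k,1]-q[1])-q[2],[497,-49,60],loss='soft_l1');c=f.x;print('circle',r(c),k.sum(),r(np.abs(f.fun).max()))
d=P-c[:2];rr=np.hypot(*d.T);a=np.degrees(np.arctan2(d[:,1],d[:,0]))
for lo in range(-180,180,10):
    m=(a>=lo)&(a<lo+10)
    if m.any():print(lo+5,r(rr[m].max()),end='; ')
# pixel brightness check: floor disc & side rim
print()
print('S rim left/top', r(S.plane((228.5,217),121)))
g=cv2.cvtColor(T.img,cv2.COLOR_RGB2GRAY)
C=np.zeros((600,800,3),np.uint8)
i=T.img[205:275,215:300].copy();i=cv2.resize(i,None,fx=8,fy=8,interpolation=cv2.INTER_NEAREST)
C[:560,:680]=i
for ang in np.radians(np.arange(0,360,10)):
    for R,z,col in((58,121,(255,0,0)),(39,4,(0,255,0))):
        p=T.proj([c[0]+R*np.cos(ang),c[1]+R*np.sin(ang),z]);cv2.circle(C,tuple(int(v) for v in ((p-[215,205])*8+4)),3,col,-1)
cv2.imwrite('pics/c2.png',C[:560,:680,::-1])
E
```

```text
shaft@stand [array([ 444.2, -333.1,   55.4]), np.float64(2.0), np.float64(1.2)]
pur1 top [array([ 453.7, -415.5,  197.9]), np.float64(0.9), np.float64(0.5)] foot [ 455.8 -420.7    0. ] [ 453.  -414.9    0. ]
pur2 top [array([ 548.4, -317.2,  198.1]), np.float64(0.4), np.float64(0.3)] foot T [ 549.3 -320.     0. ]
circle [496.9 -48.9  63.8] 107 3.8
-175 63.4; -165 65.4; -155 66.8; -145 70.5; -135 73.4; -125 74.1; -115 71.7; -105 67.0; -95 65.7; -85 64.5; -75 64.2; -65 64.8; -55 79.5; -45 74.1; -35 64.8; -25 64.5; -15 63.8; -5 64.7; 5 64.9; 15 65.1; 25 64.6; 35 65.4; 45 104.3; 55 110.6; 65 65.0; 75 64.8; 85 64.6; 95 64.9; 105 64.7; 115 64.6; 125 64.5; 135 64.4; 145 64.5; 155 64.2; 165 64.2; 175 64.2; 
S rim left/top [439.2 -56.5 121. ]
```

View pics/c2.png

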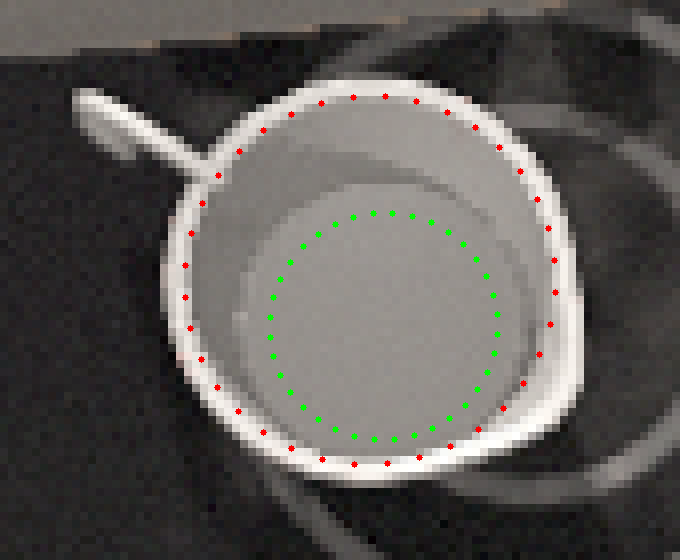

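The red and green overlay fits, so the jug axis is at about (497,-49), with the handle at a bearing of about 53° and the spout at about −127°. The spurtle at grip height is near (446,-335). The purple stick at (454,-415), with its top at about 205, is clear of the fingers if I approach above it. I'll turn the jaws onto the spout direction (−127°) first, which is +63° about tool y.

>>> {"op": "send_rows", "data": {
  "motion": [
    [0.06,0,-0.003,0,10.5],
    [0.06,0,-0.003,0,10.5],
    [0.06,0,-0.003,0,10.5],
    [0.06,0,-0.002,0,10.5],
    [0.06,0,-0.002,0,10.5]
  ],
  "grip_force": 40
}}

```text
time_s: 0.72
ee_pos: [284.3, -584.1, 243.8]
tool_rot: [-0.468, -1.961, 1.959]
ft_force: [0.4, 0.3, 0.5]
width: 60.0
```

>>> {"op": "send_rows", "data": {
  "motion": [
    [0.06,0,0,0,10.5],
    [0.06,0.003,0,-0.045,0],
    [0.06,0.004,0,-0.045,0],
    [0.06,0.004,0,-0.045,0],
    [0.06,0.003,0,-0.045,0]
  ]
}}

```text
time_s: 1.35
ee_pos: [382.2, -430.8, 243.9]
tool_rot: [-0.619, -1.85, 1.849]
ft_force: [-0.2, -0.7, -0.5]
width: 60.2
```

```bash
cat >st.py <<'E'
import sys,numpy as np,cv2
from rig import readout
s=readout.state();R=cv2.Rodrigues(np.array(s['tool_rot'],float))[0]
print(round(float(s['time_s']),2),'tcp',np.round(s['ee_pos'],1),'F',np.round(s['ft_force'],1),'w',round(float(s['width']),1),'yaw',np.degrees(np.arctan2(R[1,2],R[0,2])).round(1),'ydir',R[:,1].round(3))
if len(sys.argv)>1: print('tool shift',(R.T@(np.array([float(v) for v in sys.argv[1:4]])-np.array(s['ee_pos']).ravel())).round(1))
E
python3 st.py 446 -335 241
```

```text
1.35 tcp [ 382.2 -430.8  243.9] F [-0.2 -0.7 -0.5] w 60.2 yaw -127.1 ydir [-0.  0. -1.]
tool shift [   6.8    2.9 -115. ]
```

>>> {"op": "send_rows", "data": {
  "motion": [
    [0.06,0.003,0,-0.045,0],
    [0.06,0.002,0,-0.045,0],
    [0.06,0.002,0,-0.025,0],
    [0.06,0,0,0,0],
    [0.06,0,0,0,0]
  ]
}}

```text
time_s: 1.98
ee_pos: [444.4, -337.6, 244.1]
tool_rot: [-0.62, -1.848, 1.85]
ft_force: [-0.1, 0.3, -0.3]
width: 59.8
```

```bash
python3 st.py 446 -335 157; cat >snap.py <<'E'
import sys,cv2,numpy as np,pickle
from rig import cams
n=sys.argv[1];C=np.zeros((600,800,3),np.uint8);x=0
for nm,(a,b,c,d),f in(('side',(170,190,290,385),3),('top',(200,180,430,290),1.9)):
    k=cams.read_camera(nm);pickle.dump(k,open(f'{nm}{n}.pkl','wb'))
    i=cv2.resize(k['img'][b:d,a:c,::-1],None,fx=f,fy=f,interpolation=cv2.INTER_CUBIC);C[:i.shape[0],x:x+i.shape[1]]=i[:,:800-x];x+=i.shape[1]+3
cv2.imwrite(f'pics/s{n}.png',C)
E
python3 snap.py 1
```

```text
1.98 tcp [ 444.4 -337.6  244.1] F [-0.1  0.3 -0.3] w 59.8 yaw -127.1 ydir [-0.001 -0.001 -1.   ]
tool shift [ 0.2 87.1 -3.2]
```

View pics/s1.png

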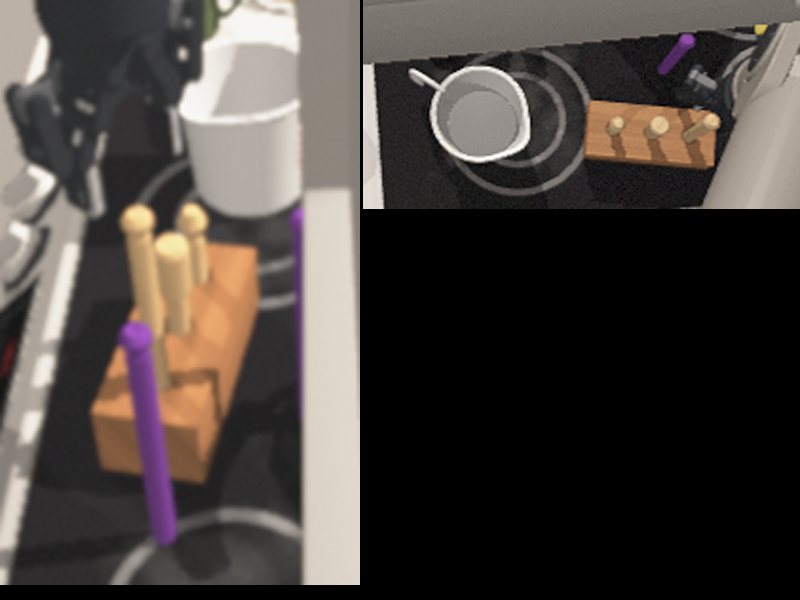

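The fingertips at crop (92,205) and (176,150) straddle the knob at (137,217), so the gripper is centred. I'll go down to TCP z≈157 and close.

>>> {"op": "send_rows", "data": {
  "motion": [
    [0.06,0,0.02,-0.003,0],
    [0.06,0,0.025,0,0],
    [0.06,0,0.025,0,0],
    [0.06,0,0.017,0,0],
    [0.06,0,0,0,0]
  ]
}}

```text
time_s: 2.7
ee_pos: [446.0, -334.2, 156.1]
tool_rot: [-0.618, -1.848, 1.848]
ft_force: [1.0, 0.0, -0.1]
width: 59.7
```

>>> {"op": "send_rows", "data": {
  "motion": [
    [0.03,0,0,0,0],
    [0.012,0,0,0,0],
    [0.005,0,0,0,0],
    [0.005,0,0,0,0],
    [0.005,0,0,0,0]
  ]
}}

```text
time_s: 3.32
ee_pos: [448.0, -334.4, 158.4]
tool_rot: [-0.622, -1.85, 1.851]
ft_force: [0.6, 0.0, 5.3]
width: 14.9
```

```bash
python3 st.py 446 -335 285
```

```text
3.33 tcp [ 448.  -334.4  158.4] F [0.6 0.  5.3] w 14.9 yaw -127.0 ydir [ 0.002 -0.001 -1.   ]
tool shift [   1.  -126.6    1.7]
```

It's gripped at width 14.9. I'll lift it 130 mm straight up.

>>> {"op": "send_rows", "data": {
  "motion": [
    [0.005,0,-0.01,0,0],
    [0.005,0,-0.025,0,0],
    [0.005,0,-0.035,0,0],
    [0.005,0,-0.035,0,0],
    [0.005,0,-0.029,0,0]
  ]
}}

```text
time_s: 3.95
ee_pos: [446.9, -334.1, 292.8]
tool_rot: [-0.62, -1.849, 1.85]
ft_force: [0.3, 0.2, -0.9]
width: 15.1
```

```bash
python3 st.py 395 -315 290; python3 snap.py 2
```

```text
3.95 tcp [ 446.9 -334.1  292.8] F [ 0.3  0.2 -0.9] w 15.1 yaw -127.1 ydir [ 0. -0. -1.]
tool shift [52.9  2.8 16. ]
```

View pics/s2.png

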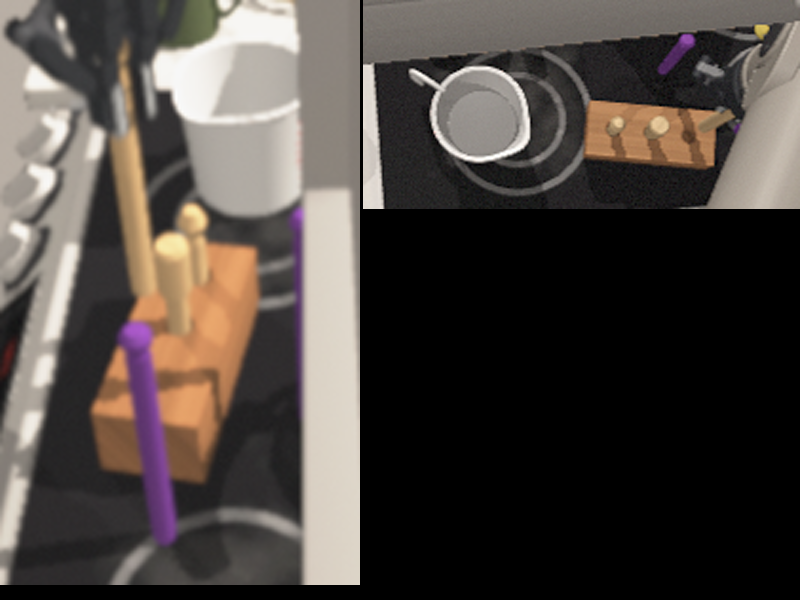

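The stick hangs straight, with its foot at side crop (145,292) and top crop (702,128). The other tools are still in place. I'll check its tilt and then swing round the tools on the robot side.

>>> {"op": "send_rows", "data": {
  "motion": [
    [0.005,0.025,0,0.008,0],
    [0.005,0.028,0,0.008,0],
    [0.005,0.024,0,-0.034,0],
    [0.005,0.024,0,-0.034,0],
    [0.005,0.024,0,-0.034,0]
  ]
}}

```text
time_s: 4.68
ee_pos: [398.3, -188.6, 290.1]
tool_rot: [-0.618, -1.849, 1.849]
ft_force: [0.1, 0.6, -0.5]
width: 14.7
```

```bash
python3 st.py 500 -45 292; python3 -c "
from h import *
print(tri(load('side2'),(218,286),load('top2'),(378,247)))"
```

```text
4.67 tcp [ 398.3 -188.6  290.1] F [ 0.1  0.6 -0.5] w 14.7 yaw -127.1 ydir [-0.002  0.001 -1.   ]
tool shift [   5.4   -2.  -175.9]
(array([ 445.37186604, -331.36241564,  149.86509861]), np.float64(0.2731697966702784), np.float64(0.15653542152351246))
```

>>> {"op": "send_rows", "data": {
  "motion": [
    [0.005,0.002,0,-0.035,0],
    [0.005,0.002,-0.002,-0.05,0],
    [0.005,0.001,0,-0.05,0],
    [0.005,0,0,-0.041,0],
    [0.005,0,0,0,0]
  ]
}}

```text
time_s: 5.3
ee_pos: [501.9, -43.0, 291.9]
tool_rot: [-0.612, -1.854, 1.852]
ft_force: [0.4, -0.3, -0.2]
width: 15.1
```

```bash
python3 st.py 500 -45 147; python3 snap.py 3
```

```text
5.3 tcp [501.9 -43.  291.9] F [ 0.4 -0.3 -0.2] w 15.1 yaw -126.7 ydir [-0.002  0.001 -1.   ]
tool shift [-1.000e-01  1.449e+02  2.700e+00]
```

View pics/s3.png

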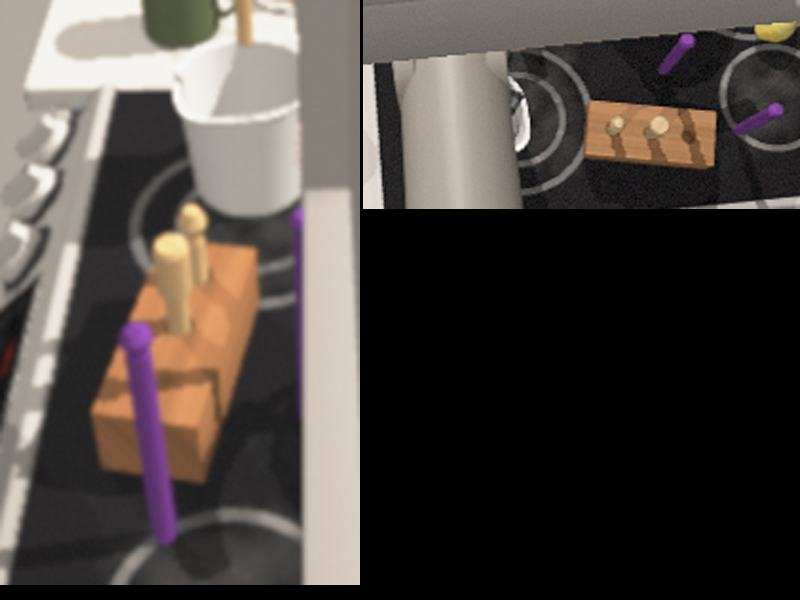

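The foot shows at side crop (245,42), above the jug mouth with its rear rim behind. I'll lower it, slowing towards the bottom.

>>> {"op": "send_rows", "data": {
  "motion": [
    [0.005,0,0.025,0.003,0],
    [0.005,0,0.03,0,0],
    [0.005,0,0.03,0,0],
    [0.005,0,0.03,0,0],
    [0.005,0,0.01,0,0]
  ]
}}

```text
time_s: 6.02
ee_pos: [497.2, -50.6, 166.4]
tool_rot: [-0.618, -1.845, 1.849]
ft_force: [-1.0, -0.9, 0.1]
width: 14.9
```

>>> {"op": "send_rows", "data": {
  "motion": [
    [0.005,0,0.004,0,0],
    [0.005,0,0.004,0,0],
    [0.005,0,0.004,0,0],
    [0.005,0,0.002,0,0],
    [0.005,0,0,0,0]
  ]
}}

```text
time_s: 6.65
ee_pos: [499.6, -49.0, 154.4]
tool_rot: [-0.62, -1.85, 1.85]
ft_force: [1.3, -0.3, -0.8]
width: 15.1
```

```bash
python3 st.py 500 -45 147;python3 -c "
from h import *
print(load('side3').plane((251.7,204),149))"
```

```text
6.65 tcp [499.6 -49.  154.4] F [ 1.3 -0.3 -0.8] w 15.1 yaw -127.0 ydir [ 0. -0. -1.]
tool shift [ 2.1  7.4 -3.4]
[500.21506108 -39.87834846 149.        ]
```

Still no contact, and the foot should be about 7 mm above the floor. I'll creep down.

>>> {"op": "send_rows", "data": {
  "motion": [
    [0.005,0,0.002,0,0],
    [0.005,0,0.002,0,0],
    [0.005,0,0.001,0,0],
    [0.005,0,0.001,0,0],
    [0.005,0,0.0,0,0]
  ]
}}

```text
time_s: 7.28
ee_pos: [499.5, -49.0, 148.2]
tool_rot: [-0.62, -1.85, 1.85]
ft_force: [0.4, 0.7, -0.4]
width: 15.1
```

>>> {"op": "send_rows", "data": {
  "motion": [
    [0.005,0,0.001,0,0],
    [0.005,0,0.001,0,0],
    [0.005,0,0,0,0],
    [0.005,0,0,0,0],
    [0.005,0,0,0,0]
  ]
}}

```text
time_s: 7.9
ee_pos: [500.0, -49.1, 147.0]
tool_rot: [-0.621, -1.85, 1.85]
ft_force: [-1.2, -0.5, 5.3]
width: 14.6
```

There is 5 N of contact at TCP z 147, which matches the foot standing on the jug floor at z≈4. I'll open to a loose cradle and then tip the stick slowly towards the spout (+tool z).

>>> {"op": "send_rows", "data": {
  "motion": [
    [0.02,0,0,0,0],
    [0.03,0,0,0,0],
    [0.045,0,0,0,0],
    [0.045,0,0,0,0],
    [0.045,0,0,0,0]
  ],
  "grip_force": 20
}}

```text
time_s: 8.52
ee_pos: [499.5, -49.0, 146.2]
tool_rot: [-0.62, -1.85, 1.85]
ft_force: [-0.2, -0.3, 0.2]
width: 45.1
```

```bash
python3 st.py 500 -49 149; sed -i 's/(170,190,290,385),3)/(190,170,290,270),5)/' snap.py; python3 snap.py 4
```

```text
8.53 tcp [499.5 -49.  146.2] F [-0.2 -0.3  0.2] w 45.1 yaw -127.1 ydir [-0. -0. -1.]
tool shift [-0.4 -2.8 -0.3]
```

View pics/s4.png

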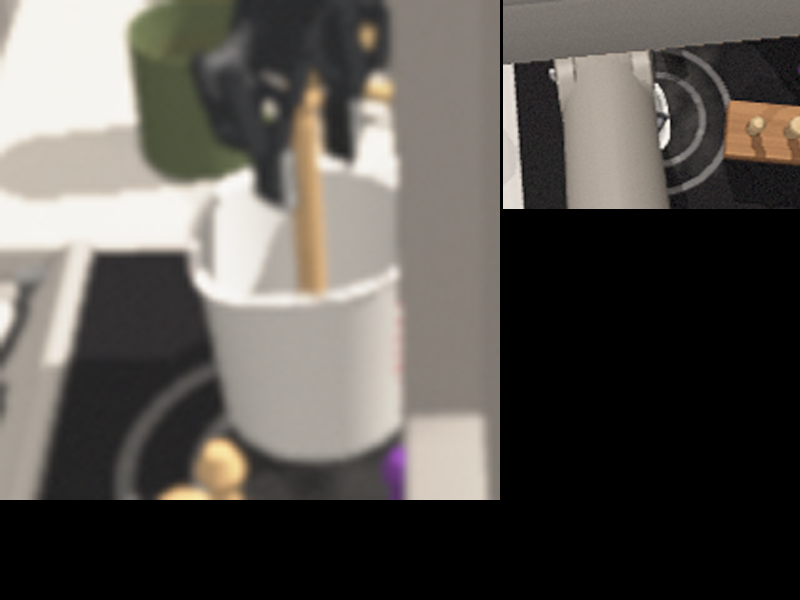

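The stick stands upright inside the jug at crop (310,100–290) between the open fingers. I'll tip it now.

>>> {"op": "send_rows", "data": {
  "motion": [
    [0.045,0,0,0.005,0],
    [0.045,0,0,0.006,0],
    [0.045,0,0,0.006,0],
    [0.045,0,0,0.006,0],
    [0.045,0,0,0.005,0]
  ]
}}

```text
time_s: 9.25
ee_pos: [482.3, -71.8, 146.3]
tool_rot: [-0.62, -1.849, 1.85]
ft_force: [-0.1, 1.5, -0.1]
width: 45.1
```

>>> {"op": "send_rows", "data": {
  "motion": [
    [0.045,0,0,0.005,0],
    [0.045,0,0,0.005,0],
    [0.045,0,0,0.005,0],
    [0.045,0,0,0.005,0],
    [0.045,0,0,0,0]
  ]
}}

```text
time_s: 9.88
ee_pos: [470.3, -87.7, 146.3]
tool_rot: [-0.62, -1.849, 1.85]
ft_force: [0.1, 0.2, -0.7]
width: 45.1
```

```bash
python3 st.py 500 -49 149; python3 snap.py 5
```

```text
9.88 tcp [470.3 -87.7 146.3] F [ 0.1  0.2 -0.7] w 45.1 yaw -127.1 ydir [-0. -0. -1.]
tool shift [ -0.3  -2.7 -48.8]
```

View pics/s5.png

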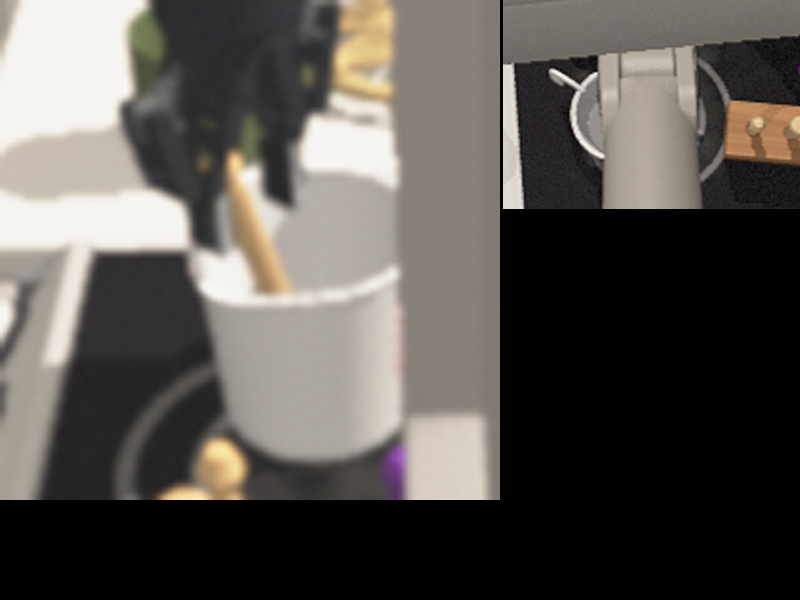

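The stick leans towards the spout, cradled on the front finger, and the jug hasn't moved. I'll go on until it rests on the rim.

>>> {"op": "send_rows", "data": {
  "motion": [
    [0.045,0,0,0.003,0],
    [0.045,0,0,0.003,0],
    [0.045,0,0,0.003,0],
    [0.045,0,0,0.003,0],
    [0.045,0,0,0.003,0]
  ]
}}

```text
time_s: 10.6
ee_pos: [461.4, -99.5, 146.3]
tool_rot: [-0.62, -1.85, 1.85]
ft_force: [-0.5, 0.7, 0.7]
width: 45.1
```

>>> {"op": "send_rows", "data": {
  "motion": [
    [0.045,0,0,0.003,0],
    [0.045,0,0,0.003,0],
    [0.045,0,0,0.002,0],
    [0.045,0,0,0.002,0],
    [0.045,0,0,0,0]
  ]
}}

```text
time_s: 11.22
ee_pos: [455.5, -107.4, 146.3]
tool_rot: [-0.62, -1.85, 1.85]
ft_force: [-0.0, 0.8, -0.5]
width: 44.7
```

```bash
python3 st.py 500 -49 149; python3 snap.py 6
```

```text
11.22 tcp [ 455.5 -107.4  146.3] F [-0.   0.8 -0.5] w 44.7 yaw -127.1 ydir [ 0. -0. -1.]
tool shift [ -0.4  -2.7 -73.4]
```

View pics/s6.png

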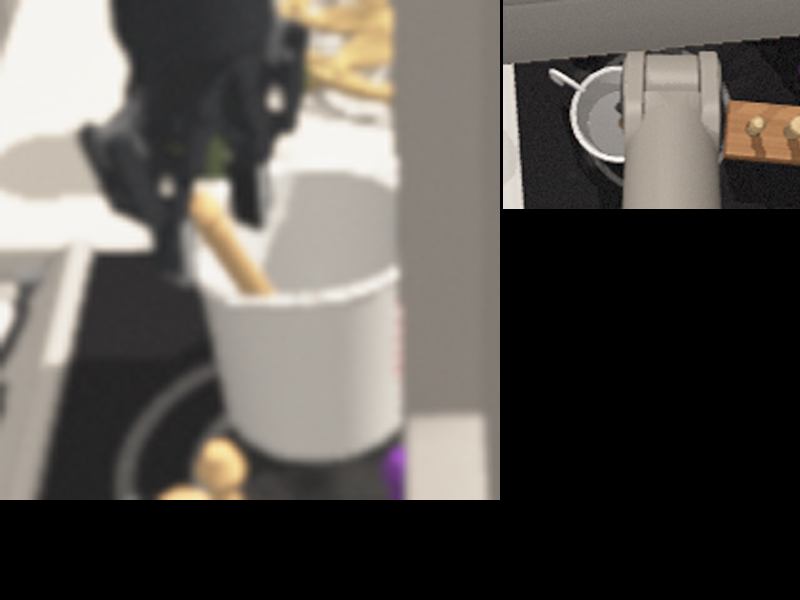

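>>> {"op": "send_rows", "data": {
  "motion": [
    [0.045,0,0,0.002,0],
    [0.045,0,0,0.002,0],
    [0.045,0,0,0.001,0],
    [0.045,0,0,0.001,0],
    [0.045,0,0,0,0]
  ]
}}

```text
time_s: 11.95
ee_pos: [451.9, -112.1, 146.3]
tool_rot: [-0.62, -1.85, 1.85]
ft_force: [-0.3, -0.3, 0.5]
width: 45.2
```

```bash
cat >wood.py <<'E'
import sys
from h import *
for n in sys.argv[1:]:
    C=load('side'+n);m=cv2.inRange(C.hsv,(10,70,90),(25,255,255))[170:232,190:270]
    k,l,st,ce=cv2.connectedComponentsWithStats(m)
    print(n,[(st[i]+[190,170,0,0,0]).tolist() for i in range(1,k) if st[i,4]>25])
E
python3 st.py; python3 snap.py 7; python3 wood.py 5 6 7
```

```text
11.95 tcp [ 451.9 -112.1  146.3] F [-0.3 -0.3  0.5] w 45.2 yaw -127.1 ydir [ 0. -0. -1.]
5 [[256, 170, 13, 20, 198], [235, 200, 13, 29, 141]]
6 [[246, 170, 23, 20, 280], [228, 209, 16, 20, 113]]
7 [[246, 170, 23, 20, 289], [226, 209, 18, 20, 142]]
```

>>> {"op": "send_rows", "data": {
  "motion": [
    [0.045,0,0,0.002,0],
    [0.045,0,0,0.002,0],
    [0.045,0,0,0.001,0],
    [0.045,0,0,0.001,0],
    [0.045,0,0,0,0]
  ]
}}

```text
time_s: 12.68
ee_pos: [448.3, -116.9, 146.3]
tool_rot: [-0.62, -1.85, 1.85]
ft_force: [0.8, 0.5, -0.2]
width: 45.0
```

```bash
python3 st.py; python3 snap.py 8; python3 wood.py 7 8
```

```text
12.68 tcp [ 448.3 -116.9  146.3] F [ 0.8  0.5 -0.2] w 45.0 yaw -127.1 ydir [ 0. -0. -1.]
7 [[246, 170, 23, 20, 289], [226, 209, 18, 20, 142]]
8 [[245, 170, 24, 20, 304], [225, 211, 20, 18, 131]]
```

View pics/s8.png

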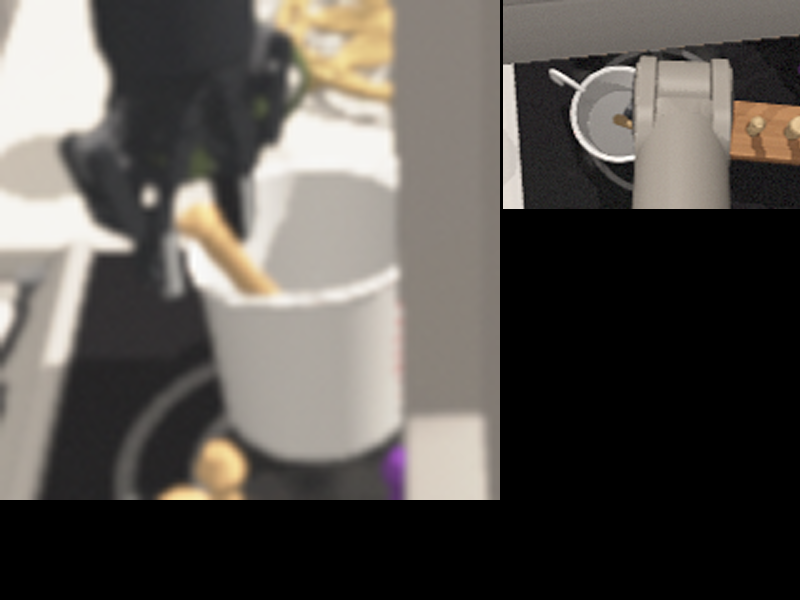

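```bash
python3 - <<'E'
from h import *
S=load('side8');T=load('top8');c=np.array([496.9,-48.9]);u=np.array([-.602,-.799]);v=np.array([-.799,.602])
m=cv2.inRange(T.hsv,(8,70,50),(25,255,255))[225:265,240:275];p=np.argwhere(m)[:,::-1]+[240,225];print(len(p),p.min(0),p.max(0),p.mean(0).round(1))
F=T.plane((p[:,0].min()+1.5,np.median(p[p[:,0]<p[:,0].min()+3][:,1])),9);print('foot',F.round(1),'along',((F[:2]-c)@u).round(1),'side',((F[:2]-c)@v).round(1))
d=S.ray((229,214));
for z in np.arange(150,206,6):
    X=S.plane((229,214),z);print(z,X.round(0),'len',np.linalg.norm(X-[F[0],F[1],4]).round(0),'along',((X[:2]-c)@u).round(0),'side',((X[:2]-c)@v).round(0))
E
```

```text
51 [258 240] [267 247] [262.7 243.5]
foot [503.2 -41.5   9. ] along -9.7 side -0.6
150 [445. -84. 150.] len 163.0 along 59.0 side 20.0
156 [447. -93. 156.] len 170.0 along 65.0 side 14.0
162 [ 448. -101.  162.] len 178.0 along 71.0 side 8.0
168 [ 449. -110.  168.] len 186.0 along 77.0 side 2.0
174 [ 450. -118.  174.] len 194.0 along 83.0 side -4.0
180 [ 452. -127.  180.] len 202.0 along 89.0 side -11.0
186 [ 453. -135.  186.] len 211.0 along 95.0 side -17.0
192 [ 454. -144.  192.] len 220.0 along 102.0 side -23.0
198 [ 455. -152.  198.] len 228.0 along 108.0 side -29.0
204 [ 457. -161.  204.] len 237.0 along 114.0 side -35.0
```

The lean works out at about 28°, with the axis at rim height about 54 mm out, which is spout contact. The knob is at about 83 mm, clear of the front pad at about 106, so the stick rests on the rim. I'll open fully and go straight up.

>>> {"op": "send_rows", "data": {
  "motion": [
    [0.085,0,0,0,0],
    [0.085,0,0,0,0],
    [0.085,0,0,0,0],
    [0.085,0,-0.003,0,0],
    [0.085,0,-0.01,0,0]
  ]
}}

```text
time_s: 13.4
ee_pos: [447.9, -116.7, 159.4]
tool_rot: [-0.619, -1.849, 1.85]
ft_force: [-0.5, -0.3, 0.7]
width: 84.9
```

>>> {"op": "send_rows", "data": {
  "motion": [
    [0.085,0,-0.015,0,0],
    [0.085,0,-0.02,0,0],
    [0.085,0,-0.025,0,0],
    [0.085,0,-0.03,0,0],
    [0.085,0,-0.01,0,0]
  ]
}}

```text
time_s: 14.02
ee_pos: [449.6, -117.0, 262.1]
tool_rot: [-0.625, -1.852, 1.851]
ft_force: [0.1, 0.3, 0.1]
width: 85.0
```

```bash
python3 st.py; python3 snap.py 9
```

```text
14.03 tcp [ 449.6 -117.   262.1] F [0.1 0.3 0.1] w 85.0 yaw -127.1 ydir [ 0.005 -0.001 -1.   ]
```

View pics/s9.png

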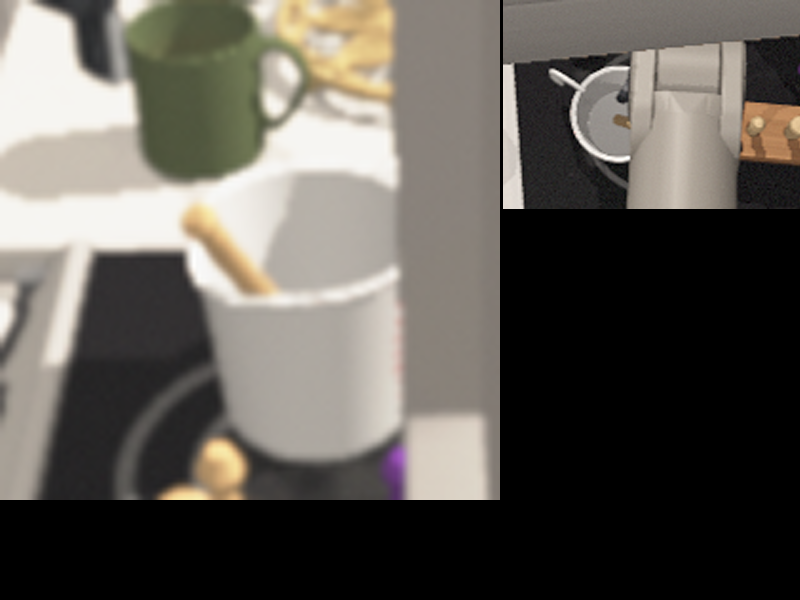

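The stick stays leaning with the knob at crop (197,218), unchanged after release. I'll move the arm aside for a clear top view.

>>> {"op": "send_rows", "data": {
  "motion": [
    [0.085,0,0,0.03,0],
    [0.085,-0.01,0,0.04,0],
    [0.085,-0.02,0,0.045,0],
    [0.085,-0.03,0,0.045,0],
    [0.085,-0.02,0,0.04,0]
  ]
}}

```text
time_s: 14.75
ee_pos: [390.6, -326.2, 258.0]
tool_rot: [-0.618, -1.849, 1.849]
ft_force: [0.1, -0.9, -0.5]
width: 85.5
```

```bash
python3 st.py; python3 - <<'E'
from rig import cams
from h import *
k={n:cams.read_camera(n) for n in('side','top')};S,T=Cam(k['side']),Cam(k['top'])
C=np.zeros((600,800,3),np.uint8)
C[:525,:350]=cv2.resize(S.img[180:360,180:300],(350,525))[:,:,::-1];C[:400,355:795]=cv2.resize(T.img[200:280,215:303],(440,400),interpolation=cv2.INTER_CUBIC)[:,:,::-1]
cv2.imwrite('pics/s10.png',C)
E
```

```text
14.75 tcp [ 390.6 -326.2  258. ] F [ 0.1 -0.9 -0.5] w 85.5 yaw -127.1 ydir [-0.002  0.001 -1.   ]
```

The viewer's limit is reached, so I'll do the last check numerically.

```bash
python3 - <<'E'
from rig import cams
from h import *
S,T=Cam(cams.read_camera('side')),Cam(cams.read_camera('top'));T0=load('top0');S0=load('side0')
c=np.array([496.9,-48.9]);u=np.array([-.602,-.799]);v=np.array([-.799,.602])
m=cv2.inRange(T.hsv,(8,60,50),(28,255,255))[215:285,230:312];k,l,st,ce=cv2.connectedComponentsWithStats(m)
i=1+np.argmax(st[1:,4]);p=np.argwhere(l==i)[:,::-1]+[230,215];print('wood',st[i],)
vx,vy,x0,y0=cv2.fitLine(p.astype(np.float32),cv2.DIST_L2,0,.01,.01).ravel();t=(p-[x0,y0])@[vx,vy];s=np.sign(vx)
e=[np.array([x0,y0])+np.array([vx,vy])*q for q in(t.min(),t.max())];e=e[::int(s)] if s<0 else e
print('ends px',np.round(e,1))
f=lambda X:(X.round(0),'along',((X[:2]-c)@u).round(1),'side',((X[:2]-c)@v).round(1))
print('foot',f(T.plane(e[0],8)));print('knob tri',tri(S,(190+197/5,170+218/5),T,e[1]-np.array([2.5*s*vx,2.5*s*vy])),)
print('knob',f(tri(S,(229.2,213.8),T,e[1]-np.array([2.5*s*vx,2.5*s*vy]))[0]))
def diff(A,B,b):
    x,y,X,Y=b;return (cv2.absdiff(A.img,B.img).max(2)[y:Y,x:X]>40).sum()
print('diff jug left half',diff(T,T0,(224,210,250,268)),'tools side',diff(S,S0,(224,262,242,300)),'mug_a',diff(T,T0,(140,255,185,305)),'purple T',diff(T,T0,(355,196,376,220)))
for n,C in(('T',T),('S',S)):
    q=cv2.inRange(C.hsv,(125,90,40),(160,255,255));a=cv2.connectedComponentsWithStats(q)[2];print(n,[r.tolist() for r in a[1:] if r[4]>30])
E
```

```text
wood [ 28  25  39  17 254]
ends px [[258.  241.8]
 [295.9 253.3]]
foot (array([507., -38.,   8.]), 'along', np.float64(-14.8), 'side', np.float64(-1.3))
knob tri (array([ 450.69439563, -124.33780079,  179.13663086]), np.float64(0.6639697600026909), np.float64(0.46708714885622604))
knob (array([ 451., -124.,  179.]), 'along', np.float64(88.3), 'side', np.float64(-8.4))
diff jug left half 0 tools side 0 mug_a 0 purple T 0
T [[355, 198, 21, 22, 190]]
S [[267, 259, 4, 62, 97], [209, 297, 20, 75, 647]]
```

```bash
python3 -c "
from rig import ticket;print(ticket.job_done())"
```

```text
the job is handed in; nothing more can be done
None
```

The long stirring stick is standing in the measuring jug, leaning against the rim at the pouring spout. I handed the job in at about 15 s on the robot's clock.

I lifted it from the end hole of the stand and lowered it until the foot touched the jug floor, with about 5 N of contact. I then let go into a loose finger cradle, tipped it slowly to the spout, opened the fingers fully and backed away.

**Last checks:**
- **Position:** the foot is about 15 mm to the handle side of the jug's axis. The knob is about 88 mm out towards the spout, at z≈179, and about 8 mm to one side of the spout line. That is a lean of about 30°.
- **Surroundings:** images from before and after show no change at the jug, the two other tools in the stand, or mug A.
- **Robot:** it is well clear, with no force on the tool.

**Not checked:**
- **Mug B:** it was never visible in either camera, so I could not check it directly. The arm felt no unexpected force near it.
- **Final picture:** I could not view it because the picture limit was reached, so the last position check is from measurements only.
- **Near purple stick:** it was hidden from the top camera at the end, but was unmoved in the side view.

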